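Hold a fossil tooth level over the photo mat

ROBOT

A 6-joint arm with a two-finger parallel gripper is mounted at the origin on the work surface. World frame = base frame: x ahead of the robot, y to its left, z up, the work surface at z = 0. Lengths are in m, angles in rad, forces in N, time in s.
With the tool pointing down it reaches from about 0.4 to 0.925 m from the base axis. Payload 3.4 kg.
Tool frame: the origin (TCP) lies between the finger pads; the fingertips stand 19 mm ahead of it and the grasp point (between the pads) is the TCP (ctrl.tip_extent is the distance from the TCP to the fingertips, in m); y points along the fingers, z is the direction in which the jaws open and shut, and the axes are right-handed (so a half turn about y gives the same grasp; the last joint's range is limited). The gripper opens to 85 mm and grips with 20 to 120 N. Pads are 22 mm wide; open, the fingers measure 114 mm over their backs; the gripper's body (76 mm by 85 mm) begins 54 mm behind the grasp point. The pads swing forward as they close: fully open they stand 13 mm farther back than shut.
Start: joints at [1.254, 0.307, 1.506, -0, 1.328, -0.073], TCP at [0.138, 0.558, 0.222] pointing down, gripper open.
Joint ranges: [-3.12, 3.12], [-1.05, 2.28], [0.14, 2.33], [-1.42, 4.57], [0.1, 2.73], [-2.68, 2.68]. Speed limits (rad/s): [2.57, 2.57, 3.14, 3.14, 3.14, 3.14].

INTERFACE

Orientations are given as a unit quaternion [x, y, z, w].
In Python, from workcell import ctrl, kin, cams, ticket, get_time_s, get_joint_pos, get_joint_velocities, get_joint_efforts, get_position, get_orientation, get_contact_force, get_torque, get_opening gives the robot as it stands. Calls block until the motion is done:
- ctrl.move_ptp(position, orientation): joint-space move of the TCP to a pose.
- ctrl.servo_line(position, rotation=None, max_speed=0.15): straight line of the TCP; rotation=None keeps the orientation; max_speed is the mean speed in m/s.
- ctrl.goto_joints(angles): joint-space move.
- ctrl.gripper_to(opening): finger opening in m; the grip force is fixed at half the most; returns when the fingers have stopped.
- ctrl.sleep(seconds).
- kin.solve_ik(position, orientation): joint angles nearest the present ones, or None.
- cams.snapshot(name): name is "scene" or "top" or "wrist"; returns the picture (400x640x3 uint8, red, green, blue); there is no depth.
- cams.camera_model(name): a dict with "vertical_fov" (degrees; the focal length in pixels is half the picture's height over the tangent of half this angle, whatever the lens; pixels are square), "cx", "cy" (the principal point, pixels), "world_to_cam" (4x4, takes a point from world to camera coordinates); the wrist camera has in their place "tool_from_camera" (4x4, takes a point from camera to tool coordinates, whose origin is the TCP and whose axes are the tool frame's). Camera axes: x right, y down, z forward; pixel columns grow to the right and rows downward; lengths in m; the calibration is good to about 2 mm. A picture is of the moment at which its call begins: read the wrist's pose just before it. camera_model takes no time and is no camera call.
A pose or a line that the arm cannot do raises ctrl.IKError and nothing moves.
- ticket.close_job(): hands the job in, once; it reports no verdict.
Readings, each from a call of its own:
- get_time_s(): time.
- get_joint_pos(): joint angles.
- get_joint_velocities(): joint speeds.
- get_joint_efforts(): joint torques, N m.
- get_position(): TCP position.
- get_orientation(): TCP orientation.
- get_contact_force(): force on the tool from outside, world axes, zero at the start.
- get_torque(): the same for the moment, N m.
- get_opening(): finger opening in m.
Only numpy, scipy, OpenCV 4.12 (cv2) and the standard library are available. Lean on these libraries where they do the work, as an engineer would, in place of code of your own. Each camera call takes 0.05 s, during which the arm holds its last target.

TASK

Swing the bench magnifier's arm aside on its post until its lens is well clear of both the tooth stand and the dark photo mat. Then draw the fossil tooth out of its sloping stand, turn it until it is level (its length horizontal) and finish holding it still over the middle of the mat, raised about 15 cm above it, for its side-view photograph: do not put it down or let go, the job ends with the tooth in the gripper. Leave the tub, cup and jar where they are.

Things in the scene. Friction and masses are not known exactly. Their poses are not given: they have to be found in the camera images.
- tooth: Brown fossil tooth, rigid, 0.16 kg, 152 mm long; origin at the centre of the root's flat end, z along the tooth from root to tip. Straight round shaft 34 mm thick from 6 to 86 mm along z, then a crown tapering to a blunt tip, bent 25 mm towards its own x. Seated loosely root down in the stand, its z slopes about 40 degrees up along the stand's x axis; its x, so the bend, points downwards.
- tooth_mid (a point): Point on the tooth's axis 75 mm from the root end: middle of its length and of the free part of its shaft, a good place to grip; same axes as the tooth. About 90 mm above the bench while it sits in the stand.
- stand: Fixed plywood stand with sloping blue square socket (47 mm outside, 40 mm deep, 1.5 mm play). Origin on the bench below the seated tooth's tooth_mid; x = level direction in which the seated tooth slopes up. The tooth comes out along its own z. Foot 130 x 100 x 10 mm, from 110 mm behind (-x) to 20 mm ahead of the origin; cheeks beside the socket 58 mm high, ending 15 mm behind the origin.
- magnifier: Fixed bench magnifier: grey round foot (120 mm across, 22 mm high) and a vertical steel post; origin on the bench on the post's axis, which is the vertical hinge axis of the arm. Its -x axis points the way the arm lies when the joint reads 0 (towards and over the stand). The post's top is 260 mm above the bench.
- lens_arm (a joint): Angle of the magnifier's level arm about the post, rad, -1.2 to 1.2; 0 = arm along the magnifier's -x axis; positive = anticlockwise seen from above (from 0 the lens then goes to the magnifier's -y side). Light friction (under 1 N at the handle); it stays where it is left. The lens may be swung to either side.
- lens_center (a point): Centre of the magnifier's round lens (white ring 122 mm across outside, 12 mm thick, clear glass), 240 mm from the post's axis and 240 mm above the bench.
- lens_handle (a point): Grip point of the green upright handle pin on the lens ring's outer end: pin 18 mm in diameter, its top 300 mm above the bench; this point is on its axis, 282 mm above the bench and 300 mm from the post's axis. The pin may be gripped from above (any yaw) or pushed.
- mat: Dark flat photo mat with a white scale line, fixed, 180 x 140 x 3 mm; origin at its centre on the bench. It lies on one side of the stand, left or right, and the tub on the other.
- tub: White square tub with a red lid, 110 x 110 mm, 55 mm high, loose; origin at the centre of its underside. Leave alone.
- cup: White plastic cup, 80 mm across, 100 mm high, loose; origin at the centre of its underside. Leave alone.
- jar: Amber jar with a yellow cap, 60 mm across, 85 mm high, loose; origin at the centre of its underside. Leave alone.
There are look-alikes about, which are no part of the job. Leave any yellow look-alike of the stand alone.

How it is judged:
On the way, in this order (a step that is already met when the one before it is completed fails the run):
1. the lens is swung clear of stand and mat while the tooth still sits in its stand (horizontal distance between lens_center and stand above 0.14 m and horizontal distance between lens_center and mat above 0.14 m and distance of tooth_mid from where it was at the start of the episode below 0.02 m), for 0.2 s.
2. the tooth is drawn out of its stand and held by the fingers (distance of tooth_mid from where it was at the start of the episode above 0.05 m and contact force between tooth and stand below 0.1 N and contact force between tooth and the fingers above 1 N and height (world z) of tooth_mid above 0.1 m), for 0.2 s.
At the end, for the whole second after the job is handed in: The fingers alone hold the tooth, still (under 0.03 m/s, 0.2 rad/s), axis within 0.25 rad of level, tooth_mid 103 to 250 mm above the bench and within 60 mm horizontally of the mat's centre; the lens centre is over 140 mm horizontally from the origins of stand and mat (horizontal distance between lens_center and stand above 0.14 m and horizontal distance between lens_center and mat above 0.14 m and contact force between tooth and stand below 0.1 N and contact force between tooth and magnifier below 0.1 N and contact force between tooth and mat below 0.1 N and contact force between tooth and tub below 0.1 N and contact force between tooth and cup below 0.1 N and contact force between tooth and jar below 0.1 N and angle between tooth's own z axis and vertical between 1.32 and 1.82 rad and height (world z) of tooth_mid between 0.103 and 0.25 m and horizontal distance between tooth_mid and mat below 0.06 m and contact force between tooth and the fingers above 1 N and linear speed of tooth below 0.03 m/s and angular speed of tooth below 0.2 rad/s); the arm keeps its last pose, push and grip.
It fails at once if the tub is moved more than 25 mm (distance of tub from where it was at the start of the episode above 0.025 m).
It fails at once if the cup is moved more than 25 mm (distance of cup from where it was at the start of the episode above 0.025 m).
It fails at once if the jar is moved more than 25 mm (distance of jar from where it was at the start of the episode above 0.025 m).
It also fails if it takes over 48 s, if anything falls off the work surface, if the arm or the gripper's body presses on something with over 40 N, if the wrist force passes 120 N, or if a joint passes its speed limit or range.

## Working session

There is one attempt and no reset: what is moved stays moved. The work goes in short steps, each a Python script; the robot and the scene stay as the last script left them, time stands still between calls to the robot, and variables do not carry over. Pictures are saved under pics/ and viewed, and the job is handed in when it is done.

```bash
ls; mkdir -p pics; python3 - <<'E'
from workcell import *
import cv2
print(get_time_s(),get_position(),get_orientation(),get_opening(),ctrl.tip_extent)
for n in ("scene","top","wrist"):
    im=cams.snapshot(n); cv2.imwrite(f"pics/{n}0.png",im[:,:,::-1]); print(n,cams.camera_model(n))
E
```

```text
pics
0.0 [0.13801604 0.557452   0.22087931] [ 0.70261689 -0.08574982  0.08547675 -0.70119199] 0.08556537688926281 0.019
scene {'vertical_fov': 50.97859725578999, 'cx': 321.55341071343497, 'cy': 197.17993127877764, 'world_to_cam': array([[ 0.88925905,  0.4569214 , -0.02100417, -0.51832926],
       [ 0.21756891, -0.46293198, -0.85927746,  0.03851218],
       [-0.40234577,  0.7595504 , -0.51107834,  1.26876013],
       [ 0.        ,  0.        ,  0.        ,  1.        ]])}
top {'vertical_fov': 44.90037272968515, 'cx': 320.4035285313845, 'cy': 199.19740478995058, 'world_to_cam': array([[ 0.01891262, -0.99978048, -0.00901647, -0.01066551],
       [-0.98627707, -0.01717632, -0.16420264,  0.61897646],
       [ 0.16401173,  0.01199824, -0.98638542,  1.27187488],
       [ 0.        ,  0.        ,  0.        ,  1.        ]])}
wrist {'vertical_fov': 65.48619136314899, 'cx': 321.0941273467244, 'cy': 198.52924857615085, 'tool_from_camera': array([[ 1.18431157e-03,  9.63871749e-01,  2.66364130e-01,
        -6.68741350e-02],
       [-7.74341179e-04, -2.66363353e-01,  9.63872380e-01,
        -1.52432563e-01],
       [ 9.99998999e-01, -1.34778192e-03,  4.30908387e-04,
        -3.65190512e-04],
       [ 0.00000000e+00,  0.00000000e+00,  0.00000000e+00,
         1.00000000e+00]])}
```

View pics/scene0.png

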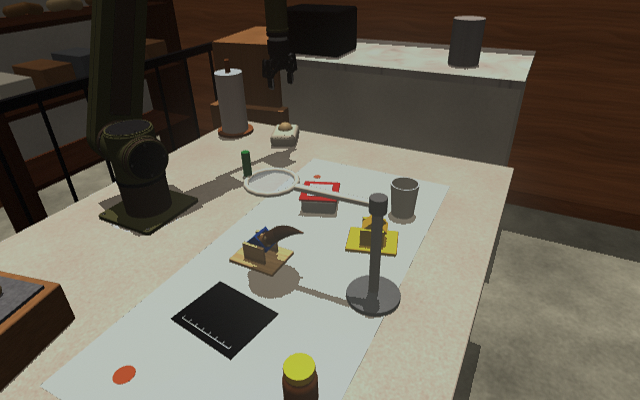

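View pics/top0.png

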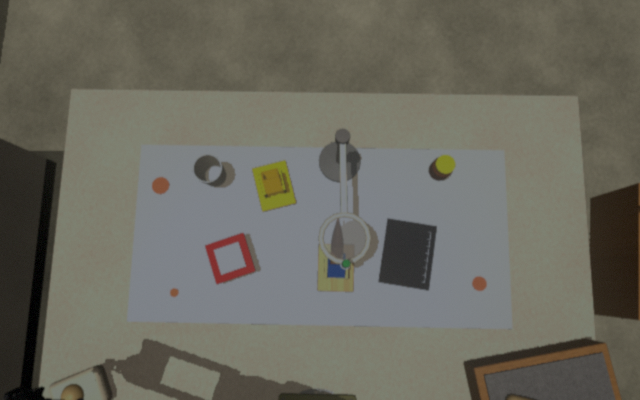

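View pics/wrist0.png

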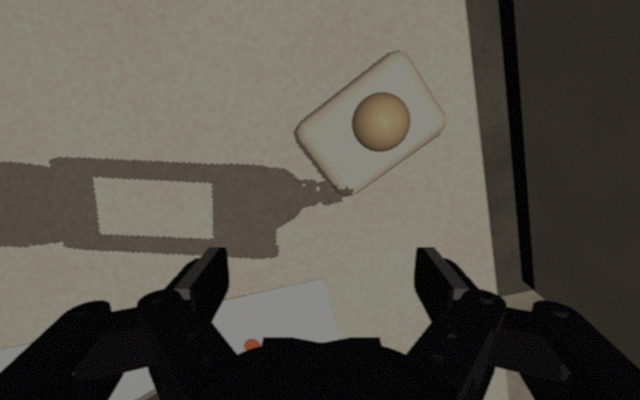

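```bash
cat > h.py <<'E'
from workcell import *
import numpy as np, cv2
def cam(name):
    m=cams.camera_model(name); f=200/np.tan(np.radians(m['vertical_fov']/2))
    if 'world_to_cam' in m: c2w=np.linalg.inv(m['world_to_cam'])
    else:
        from scipy.spatial.transform import Rotation as R
        T=np.eye(4);T[:3,:3]=R.from_quat(get_orientation()).as_matrix();T[:3,3]=get_position()
        c2w=T@m['tool_from_camera']
    return f,m['cx'],m['cy'],c2w
def ray(c,u,v):
    f,cx,cy,T=c
    d=T[:3,:3]@np.array([(u-cx)/f,(v-cy)/f,1]); return T[:3,3],d/np.linalg.norm(d)
def onz(c,u,v,z):
    o,d=ray(c,u,v); return o+d*(z-o[2])/d[2]
def proj(c,p):
    f,cx,cy,T=c
    q=np.linalg.inv(T)@np.append(p,1); return np.array([cx+f*q[0]/q[2],cy+f*q[1]/q[2]])
def tri(c1,p1,c2,p2):
    o1,d1=ray(c1,*p1);o2,d2=ray(c2,*p2)
    s=np.linalg.lstsq(np.stack([d1,-d2],1),o2-o1,rcond=None)[0]
    a=o1+s[0]*d1;b=o2+s[1]*d2
    return (a+b)/2,np.linalg.norm(a-b)
def mask(im,lo,hi):
    return cv2.inRange(cv2.cvtColor(np.ascontiguousarray(im),cv2.COLOR_RGB2HSV),lo,hi)
def blobs(m,amin=30):
    n,l,s,c=cv2.connectedComponentsWithStats(m)
    return [(s[i].tolist(),c[i].round(1).tolist()) for i in range(1,n) if s[i][4]>=amin]
E
python3 - <<'E'
from h import *
top=cv2.imread('pics/top0.png')[:,:,::-1];sc=cv2.imread('pics/scene0.png')[:,:,::-1]
for n,im in (('top',top),('scene',sc)):
    for k,lo,hi in (('green',(50,100,30),(85,255,255)),('blue',(105,100,30),(130,255,255)),('red',(0,150,80),(5,255,255)),('yellow',(22,150,90),(32,255,255)),('dark',(0,0,0),(180,255,60))):
        b=blobs(mask(im,lo,hi),30 if k!='dark' else 1500); print(n,k,b)
c=cam('top')
print('pin top',onz(c,346,264,.30),'post',onz(c,342,135,.26),'lens',onz(c,345,238,.246))
crop=top[200:310,290:450]; cv2.imwrite('pics/topcrop.png',cv2.resize(crop[:,:,::-1],None,fx=5,fy=5,interpolation=cv2.INTER_CUBIC)*1)
E
```

```text
top green [([343, 260, 7, 7, 38], [345.8, 263.1])]
top blue [([328, 263, 17, 14, 174], [335.0, 270.8])]
top red [([207, 234, 47, 49, 656], [230.5, 258.7])]
top yellow [([436, 156, 18, 18, 256], [444.7, 164.2]), ([253, 162, 42, 48, 1363], [273.4, 185.4])]
top dark [([0, 139, 63, 261, 12494], [24.5, 263.6]), ([590, 184, 50, 135, 5821], [615.0, 252.3]), ([380, 220, 56, 69, 2851], [406.4, 253.7])]
scene green []
scene blue [([253, 227, 16, 24, 65], [260.7, 236.0])]
scene red [([304, 182, 36, 9, 100], [326.6, 184.6]), ([299, 193, 37, 9, 144], [313.5, 197.6])]
scene yellow [([363, 217, 9, 10, 47], [366.5, 220.7]), ([346, 227, 25, 24, 322], [355.5, 238.9]), ([381, 231, 17, 23, 281], [390.4, 242.5]), ([283, 353, 32, 28, 692], [298.6, 366.7])]
scene dark [([0, 0, 640, 254, 85163], [303.1, 91.3]), ([171, 282, 107, 78, 4084], [225.3, 318.1]), ([0, 285, 75, 106, 3488], [32.6, 333.9])]
pin top [ 0.4365943  -0.06048529  0.3       ] post [ 0.73791189 -0.04974374  0.26      ] lens [ 0.49744703 -0.05989886  0.246     ]
```

View pics/topcrop.png

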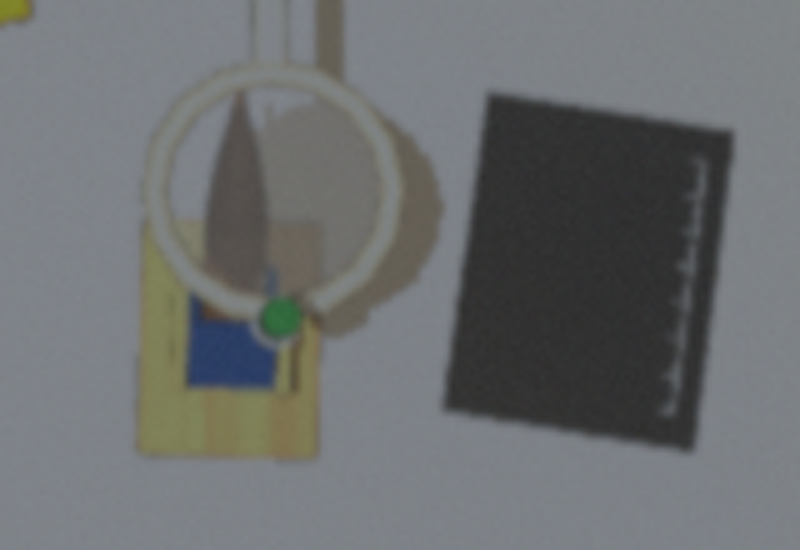

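```bash
cat >> h.py <<'E'
from scipy.spatial.transform import Rotation as R
def quat(y,z):
    y=np.array(y,float);y/=np.linalg.norm(y);z=np.array(z,float);z-=y*(z@y);z/=np.linalg.norm(z)
    return R.from_matrix(np.stack([np.cross(y,z),y,z],1)).as_quat()
E
python3 - <<'E'
from h import *
print(R.from_quat(get_orientation()).as_matrix().round(2).tolist())
post=np.array([.738,-.050]);d0=np.array([.4366,-.0605])-post;a0=np.arctan2(d0[1],d0[0])
for s in (1,-1):
  for da in np.linspace(0,-1.0,5):
    a=a0+da;p=post+.301*np.array([np.cos(a),np.sin(a)])
    for z in (.282,.40):
        q=kin.solve_ik([*p,z],quat([0,0,-1],s*np.array([-np.sin(a),np.cos(a),0])));print(s,round(da,2),z,p.round(3),None if q is None else np.round(q,2))
c=cam('top'); 
print('mat',onz(c,408,254.3,.003),'foot',[onz(c,*p,.01).round(3).tolist() for p in ((319,244),(354.4,244.4),(353.6,292),(317.4,291))])
print('tub',onz(c,230.5,258.7,.055),'cup',onz(c,208,170,.1),'jar',onz(c,444.7,164.2,.085))
print('cmat',proj(cam('scene'),onz(c,408,254.3,.003)))
E
```

```text
[[0.97, -0.0, 0.24], [-0.24, -0.0, 0.97], [-0.0, -1.0, -0.0]]
1 0.0 0.282 [ 0.437 -0.06 ] [-0.23  0.07  1.66  0.    1.41  1.3 ]
1 0.0 0.4 [ 0.437 -0.06 ] [-0.23  0.02  1.43  0.    1.69  1.3 ]
1 -0.25 0.282 [0.444 0.014] [-0.06  0.07  1.66  0.    1.41  1.72]
1 -0.25 0.4 [0.444 0.014] [-0.06  0.02  1.43  0.    1.69  1.72]
1 -0.5 0.282 [0.469 0.085] [ 0.09  0.12  1.6  -0.    1.42  2.13]
1 -0.5 0.4 [0.469 0.085] [ 0.09  0.07  1.37 -0.    1.7   2.13]
1 -0.75 0.282 [0.511 0.147] [ 0.2   0.2   1.5  -0.    1.44  2.49]
1 -0.75 0.4 [0.511 0.147] [ 0.2   0.16  1.27 -0.    1.71  2.49]
1 -1.0 0.282 [0.567 0.197] None
1 -1.0 0.4 [0.567 0.197] None
-1 0.0 0.282 [ 0.437 -0.06 ] [-0.23  0.07  1.66 -0.    1.41 -1.84]
-1 0.0 0.4 [ 0.437 -0.06 ] [-0.23  0.02  1.43 -0.    1.69 -1.84]
-1 -0.25 0.282 [0.444 0.014] [-0.06  0.07  1.66 -0.    1.41 -1.42]
-1 -0.25 0.4 [0.444 0.014] [-0.06  0.02  1.43 -0.    1.69 -1.42]
-1 -0.5 0.282 [0.469 0.085] [ 0.09  0.12  1.6  -0.    1.42 -1.01]
-1 -0.5 0.4 [0.469 0.085] [ 0.09  0.07  1.37 -0.    1.7  -1.01]
-1 -0.75 0.282 [0.511 0.147] [ 0.2   0.2   1.5  -0.    1.44 -0.65]
-1 -0.75 0.4 [0.511 0.147] [ 0.2   0.16  1.27 -0.    1.71 -0.65]
-1 -1.0 0.282 [0.567 0.197] [ 0.26  0.3   1.36 -0.    1.48 -0.34]
-1 -1.0 0.4 [0.567 0.197] [ 0.26  0.27  1.13 -0.    1.74 -0.34]
mat [ 0.47621567 -0.24498131  0.003     ] foot [[0.5, 0.003, 0.01], [0.5, -0.096, 0.01], [0.371, -0.094, 0.01], [0.371, 0.004, 0.01]]
tub [0.45290734 0.23794352 0.055     ] cup [0.68454451 0.30080855 0.1       ] jar [ 0.71461639 -0.33214288  0.085     ]
cmat [224.00287329 316.47279684]
```

```bash
python3 - <<'E'
from h import *
post=np.array([.738,-.050]);d0=np.array([.4366,-.0605])-post;a0=np.arctan2(d0[1],d0[0])
def pose(da,z):
    a=a0+da;p=post+.301*np.array([np.cos(a),np.sin(a)])
    return [*p,z],quat([0,0,-1],-np.array([-np.sin(a),np.cos(a),0]))
p=get_position();ctrl.servo_line([p[0],p[1],.38],max_speed=.25)
ctrl.move_ptp(*pose(0,.38)); print(get_time_s(),get_position())
ctrl.gripper_to(.055)
im=cams.snapshot('wrist');cv2.imwrite('pics/w1.png',im[:,:,::-1])
b=blobs(mask(im,(50,100,30),(85,255,255)));print(b)
c=cam('wrist');print(proj(c,[.4366,-.0605,.3]),get_contact_force(),get_time_s())
E
```

```text
3.375 [ 0.43734209 -0.05994068  0.37995146]
[([311, 180, 20, 33, 478], [320.4, 197.5])]
[321.48834908 201.10633188] [-0.16737431 -0.41241466 -0.15689213] 3.8333
```

View pics/w1.png

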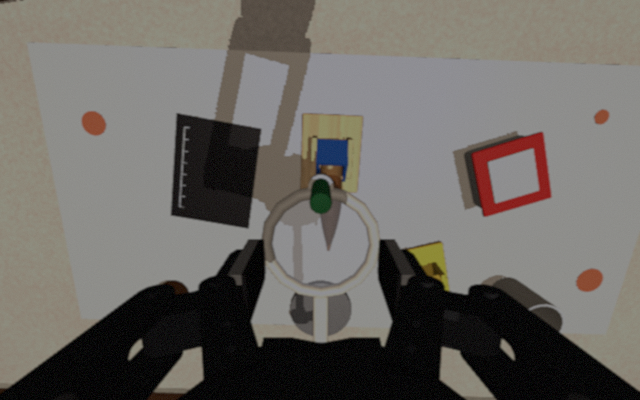

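```bash
python3 - <<'E'
from h import *
post=np.array([.738,-.050]);d0=np.array([.4366,-.0605])-post;a0=np.arctan2(d0[1],d0[0])
def pose(da,z):
    a=a0+da;p=post+.301*np.array([np.cos(a),np.sin(a)])
    return [*p,z],quat([0,0,-1],-np.array([-np.sin(a),np.cos(a),0]))
p,q=pose(0,.283);ctrl.servo_line(p,q,max_speed=.15);print(get_contact_force())
ctrl.gripper_to(.03);print(get_opening(),get_contact_force())
for da in np.linspace(0,-1.0,6)[1:]:
    p,q=pose(da,.283);ctrl.servo_line(p,q,max_speed=.12);print(get_time_s(),np.round(get_contact_force(),2))
ctrl.sleep(.2)
ctrl.gripper_to(.06)
p,q=pose(-1.0,.39);ctrl.servo_line(p,q,max_speed=.2)
im=cams.snapshot('top');cv2.imwrite('pics/top2.png',im[:,:,::-1])
im=cams.snapshot('scene');cv2.imwrite('pics/scene2.png',im[:,:,::-1])
print(get_time_s())
E
```

```text
[ 0.29038468 -0.41632998  0.90011924]
0.029999254974987493 [-0.19819792  0.6687365  -0.60363474]
5.65 [ 0.62  0.26 -0.29]
6.3 [0.49 0.35 0.09]
6.95 [ 0.3  -0.52 -0.03]
7.6 [ 0.49 -0.42 -0.61]
8.25 [ 0.66  0.52 -0.39]
9.6333
```

View pics/top2.png

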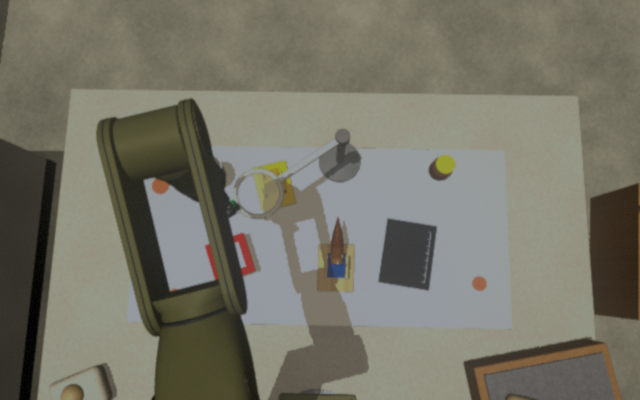

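View pics/scene2.png

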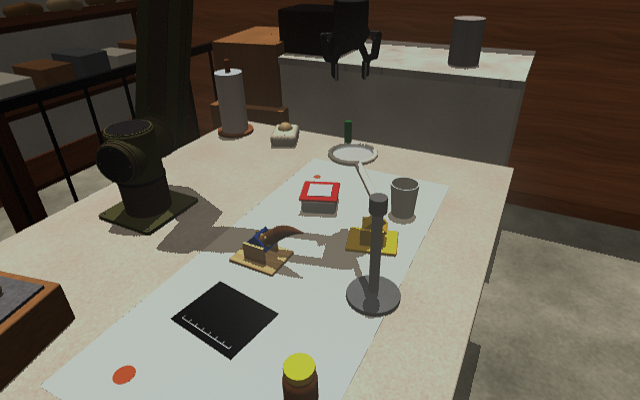

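```bash
python3 - <<'E'
from h import *
im=cv2.imread('pics/top2.png');sc=cv2.imread('pics/scene2.png')
a=cv2.resize(im[205:300,300:375],None,fx=6,fy=6,interpolation=cv2.INTER_CUBIC);b=cv2.resize(sc[215:275,225:310],None,fx=5,fy=5,interpolation=cv2.INTER_CUBIC)
a=cv2.convertScaleAbs(a,alpha=1.6);b=cv2.convertScaleAbs(b,alpha=1.8)
H=max(a.shape[0],b.shape[0]);o=np.zeros((H,a.shape[1]+b.shape[1]-100 if 0 else a.shape[1]+b.shape[1],3),np.uint8);o[:a.shape[0],:a.shape[1]]=a;o[:b.shape[0],a.shape[1]:]=b
o=cv2.resize(o,None,fx=.9,fy=.9);cv2.imwrite('pics/crop2.png',o);print(o.shape)
m=mask(im[:,:,::-1],(0,60,20),(14,255,255));
for v in range(214,266,3):
    xs=np.nonzero(m[v,320:356])[0]+320
    if len(xs):print(v,xs.min(),xs.max(),len(xs))
c=cam('top')
for x in(.44,.481,.52): print(x,proj(c,[x,-.046,.09]),proj(c,[x,-.063,.09]))
E
```

```text
(513, 788, 3)
223 337 338 2
226 336 339 4
229 335 340 6
232 334 340 7
235 333 341 9
238 333 341 9
241 332 342 11
244 331 342 12
247 331 342 12
250 331 342 12
253 331 342 12
256 331 340 10
259 331 341 6
262 333 341 3
0.44 [336.92783875 265.17450704] [343.4882656  265.29789683]
0.481 [337.13729006 249.30637739] [343.66277276 249.42654307]
0.52 [337.33446234 234.36851286] [343.82704921 234.48566858]
```

View pics/crop2.png

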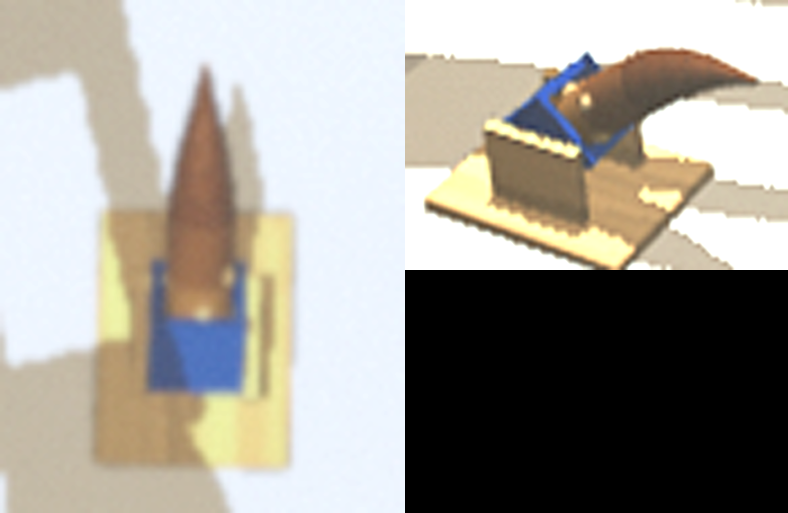

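```bash
python3 - <<'E'
from h import *
t,s=cam('top'),cam('scene')
print('tip tri',tri(t,(337.6,221.5),s,(303.2,232.8)),'expected .556,-.046,.120')
print('lens',onz(t,259,194,.246),'pin',onz(t,233,208,.3))
mid=np.array([.481,-.046,.09]);yaw=-.006
fx=np.array([np.cos(yaw),np.sin(yaw),0]);c,sn=np.cos(np.radians(40)),np.sin(np.radians(40));Z=np.array([0,0,1.])
az=fx*c+Z*sn; ty=fx*sn-Z*c; side=np.cross(Z,fx)
mat=np.array([.476,-.245,.153])
for sg in (-1,1):
    q=quat(ty,sg*side);qd=quat([0,0,-1],sg*side)
    for n,p,r in (('via',[.42,-.02,.38],qd),('pre',mid-.13*ty,q),('mid',mid,q),('out',mid+.08*az,q),('up',mid+.08*az+[0,0,.04],q),('up2',[.5,-.1,.2],qd),('fin',mat,qd)):
        j=kin.solve_ik(p,r);print(sg,n,np.round(p,3),None if j is None else np.round(j,2))
E
```

```text
tip tri (array([ 0.55519357, -0.04292683,  0.11324831]), np.float64(0.009781212490880502)) expected .556,-.046,.120
lens [0.59645542 0.14161919 0.246     ] pin [0.55461462 0.19023078 0.3       ]
-1 via [ 0.42 -0.02  0.38] [-0.15 -0.01  1.5  -0.    1.65  1.43]
-1 pre [ 0.397 -0.045  0.19 ] None
-1 mid [ 0.481 -0.046  0.09 ] None
-1 out [ 0.542 -0.046  0.141] [-0.29  0.19  2.28  1.6   0.18 -0.25]
-1 up [ 0.542 -0.046  0.181] [-0.29  0.1   2.21  0.89  0.23  0.47]
-1 up2 [ 0.5 -0.1  0.2] [-0.28  0.24  1.67 -0.    1.24  1.3 ]
-1 fin [ 0.476 -0.245  0.153] [-0.55  0.32  1.69 -0.    1.14  1.02]
1 via [ 0.42 -0.02  0.38] [-0.15 -0.01  1.5  -0.    1.65 -1.71]
1 pre [ 0.397 -0.045  0.19 ] None
1 mid [ 0.481 -0.046  0.09 ] None
1 out [ 0.542 -0.046  0.141] None
1 up [ 0.542 -0.046  0.181] [-0.29  0.1   2.21  0.89  0.23 -2.67]
1 up2 [ 0.5 -0.1  0.2] [-0.28  0.24  1.67 -0.    1.24 -1.85]
1 fin [ 0.476 -0.245  0.153] [-0.55  0.32  1.69 -0.    1.14 -2.12]
```

```bash
python3 - <<'E'
from h import *
mid=np.array([.481,-.046,.09]);yaw=-.006
fx=np.array([np.cos(yaw),np.sin(yaw),0]);Z=np.array([0,0,1.]);az=fx*np.cos(np.radians(40))+Z*np.sin(np.radians(40));side=np.cross(Z,fx)
mat=np.array([.476,-.245,.153])
def ty(deg): a=np.radians(deg);return fx*np.sin(a)-Z*np.cos(a)
for T in (0,10,15,20,25):
  sg=1
  q=quat(ty(T),sg*side);qd=quat(ty(T-40),sg*side)
  for n,p,r in (('pre',mid-.13*ty(T),q),('mid',mid,q),('out',mid+.08*az,q),('fin',mat,qd)):
    j=kin.solve_ik(p,r);print(T,n,np.round(p,3),None if j is None else np.round(j,2))
E
```

```text
0 pre [ 0.481 -0.046  0.22 ] [-0.18  0.18  1.69 -0.    1.27 -1.75]
0 mid [ 0.481 -0.046  0.09 ] [-0.18  0.33  1.87 -0.    0.94 -1.75]
0 out [ 0.542 -0.046  0.141] [-0.16  0.34  1.68 -0.    1.12 -1.73]
0 fin [ 0.476 -0.245  0.153] [-0.38  0.68  1.24 -0.25  1.87 -1.94]
10 pre [ 0.458 -0.046  0.218] [-0.22  0.06  1.86  0.04  1.05 -1.81]
10 mid [ 0.481 -0.046  0.09 ] [-0.21  0.26  2.01  0.05  0.7  -1.81]
10 out [ 0.542 -0.046  0.141] [-0.18  0.26  1.82  0.04  0.88 -1.77]
10 fin [ 0.476 -0.245  0.153] [-0.41  0.59  1.34 -0.2   1.7  -1.95]
15 pre [ 0.447 -0.046  0.216] [-0.25  0.    1.95  0.08  0.94 -1.85]
15 mid [ 0.481 -0.046  0.09 ] [-0.23  0.24  2.08  0.11  0.57 -1.87]
15 out [ 0.542 -0.046  0.141] [-0.2   0.23  1.9   0.07  0.76 -1.81]
15 fin [ 0.476 -0.245  0.153] [-0.43  0.54  1.4  -0.18  1.61 -1.97]
20 pre [ 0.437 -0.046  0.212] [-0.28 -0.05  2.03  0.13  0.82 -1.92]
20 mid [ 0.481 -0.046  0.09 ] [-0.25  0.22  2.15  0.2   0.44 -1.98]
20 out [ 0.542 -0.046  0.141] [-0.21  0.2   1.97  0.12  0.63 -1.86]
20 fin [ 0.476 -0.245  0.153] [-0.45  0.49  1.45 -0.15  1.52 -1.98]
25 pre [ 0.426 -0.046  0.208] [-0.32 -0.09  2.12  0.21  0.7  -2.02]
25 mid [ 0.481 -0.046  0.09 ] [-0.27  0.21  2.23  0.39  0.3  -2.18]
25 out [ 0.542 -0.046  0.141] [-0.23  0.19  2.04  0.2   0.49 -1.95]
25 fin [ 0.476 -0.245  0.153] [-0.47  0.44  1.51 -0.12  1.43 -2.01]
```

```bash
cat >> h.py <<'E'
mid=np.array([.481,-.046,.09]);yaw=-.006
fx=np.array([np.cos(yaw),np.sin(yaw),0]);Z=np.array([0,0,1.]);az=fx*np.cos(np.radians(40))+Z*np.sin(np.radians(40));side=np.cross(Z,fx)
mat=np.array([.476,-.245,.153])
def ty(deg): a=np.radians(deg);return fx*np.sin(a)-Z*np.cos(a)
def tq(deg): return quat(ty(deg),side)
E
python3 - <<'E'
from h import *
ctrl.move_ptp([.42,-.0,.39],tq(0))
ctrl.gripper_to(.075)
ctrl.move_ptp(mid-.13*ty(10),tq(10))
im=cams.snapshot('wrist');cv2.imwrite('pics/w3.png',im[:,:,::-1])
c=cam('wrist')
print(get_time_s(),get_position(),get_contact_force())
print([proj(c,mid+az*k).round(1).tolist() for k in(-.035,-.01,0.,.011)],[proj(c,mid+az*k+s*.017*side).round(1).tolist() for k in (-.02,0) for s in (1,-1)])
E
```

```text
11.95 [ 0.46020592 -0.04598125  0.21965202] [ 0.45130695  0.37782693 -0.32709215]
[[321.6, 149.3], [321.7, 174.0], [321.7, 184.2], [321.7, 195.5]] [[339.6, 164.0], [303.8, 164.0], [339.9, 184.1], [303.5, 184.2]]
```

View pics/w3.png

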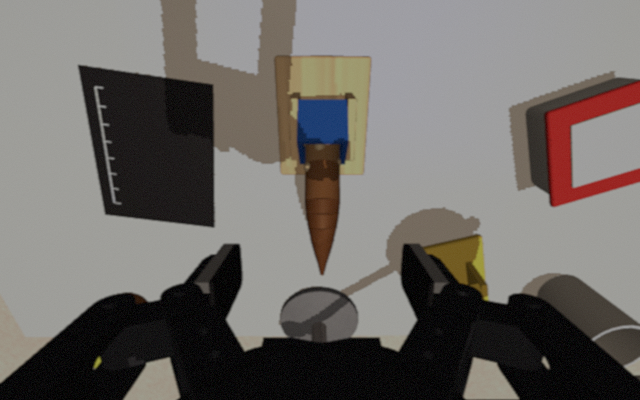

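```bash
python3 - <<'E'
from h import *
ctrl.servo_line(mid,tq(10),max_speed=.1); print(get_position(),get_contact_force())
ctrl.gripper_to(.0);ctrl.sleep(.2)
print(get_time_s(),get_opening(),get_contact_force(),get_torque())
im=cams.snapshot('wrist');cv2.imwrite('pics/w4.png',im[:,:,::-1])
im=cams.snapshot('scene');cv2.imwrite('pics/s4.png',cv2.resize(im[150:300,180:400,::-1],None,fx=3,fy=3))
E
```

```text
[ 0.48139349 -0.04609086  0.09052815] [ 0.03519182 -0.55455896  0.54501187]
14.3 0.00015361820728190863 [-12.26803363  -1.03948011  25.04358202] [-0.02329766  1.18309825  0.06191253]
```

View pics/w4.png

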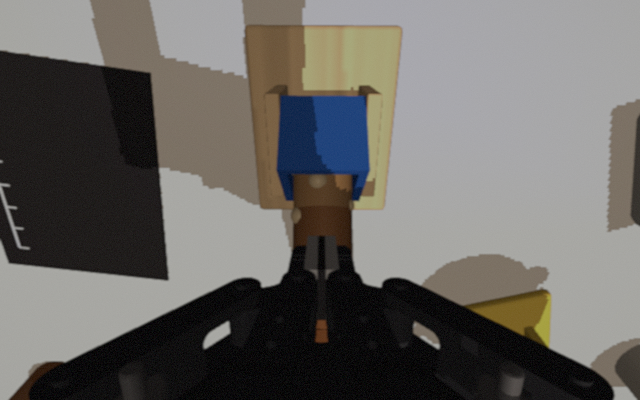

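View pics/s4.png

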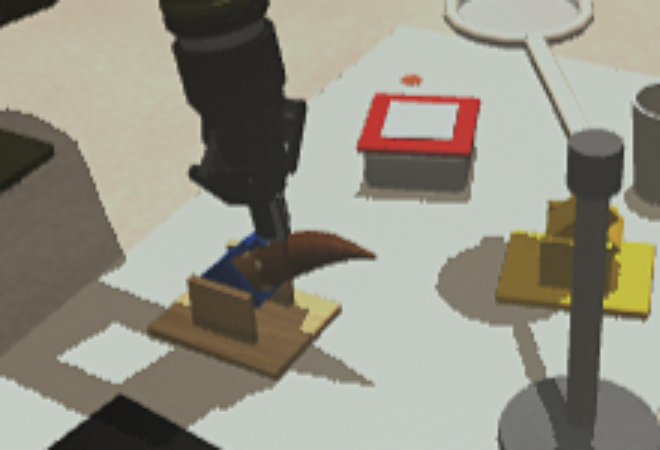

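```bash
python3 - <<'E'
from h import *
print(get_time_s(),get_position(),R.from_quat(get_orientation()).as_matrix().round(2).tolist(),get_contact_force())
t=cam('scene')
print([proj(t,mid+az*k).round(1).tolist() for k in(-.075,-.035,0,.011)], 'tip',proj(t,mid+.077*az+.025*ty(40)))
print([proj(t,mid+s*.017*ty(40)).round(1).tolist() for s in (-1,1)])
E
python3 -c "
import cv2
im=cv2.imread('pics/s4.png');im=im[200:400,130:400];im=cv2.convertScaleAbs(im,alpha=2.0);cv2.imwrite('pics/s4b.png',cv2.resize(im,None,fx=2.8,fy=2.8))"
```

```text
14.4 [ 0.47894986 -0.04583523  0.09160567] [[0.99, 0.17, 0.01], [-0.01, -0.0, 1.0], [0.17, -0.99, -0.0]] [-11.61048251  -0.87856519  24.46439049]
[[255.8, 243.8], [265.1, 238.7], [273.7, 233.9], [276.4, 232.4]] tip [300.49255748 231.50488702]
[[269.3, 228.3], [278.0, 239.6]]
```

View pics/s4b.png

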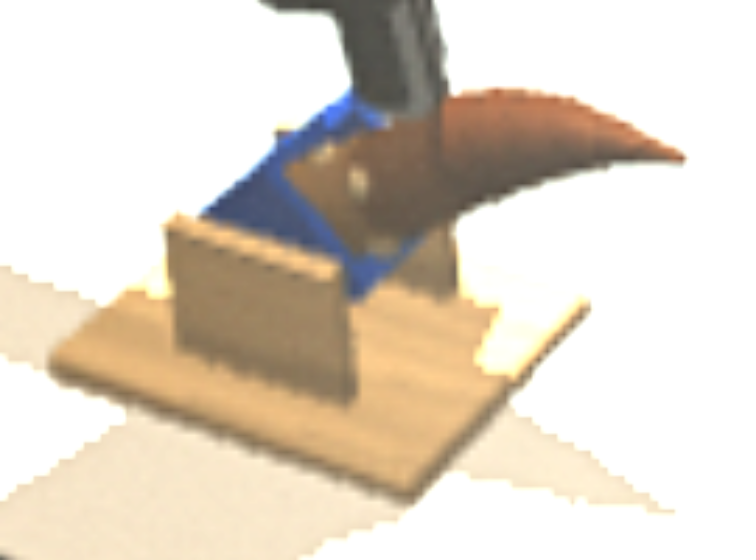

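```bash
python3 - <<'E'
from h import *
c=cam('wrist');s=cam('scene');M=R.from_quat(get_orientation()).as_matrix();p=get_position()
for y in (-.02,-.01,0,.01,.019): 
  for x in (-.011,0,.011):
    P=p+M@np.array([x,y,0]);print(x,y,P.round(3),proj(c,P).round(0),proj(s,P).round(1))
E
```

```text
-0.011 -0.02 [ 0.465 -0.046  0.109] [322. 239.] [267.2 225.4]
0 -0.02 [ 0.476 -0.046  0.111] [322. 261.] [271.  225.9]
0.011 -0.02 [ 0.486 -0.046  0.113] [322. 282.] [274.8 226.4]
-0.011 -0.01 [ 0.466 -0.046  0.1  ] [322. 231.] [268.2 229. ]
0 -0.01 [ 0.477 -0.046  0.101] [322. 252.] [272.  229.5]
0.011 -0.01 [ 0.488 -0.046  0.103] [322. 272.] [275.8 230. ]
-0.011 0 [ 0.468 -0.046  0.09 ] [322. 224.] [269.2 232.6]
0 0 [ 0.479 -0.046  0.092] [322. 244.] [272.9 233.1]
0.011 0 [ 0.49  -0.046  0.093] [322. 263.] [276.7 233.6]
-0.011 0.01 [ 0.47  -0.046  0.08 ] [322. 218.] [270.1 236.2]
0 0.01 [ 0.481 -0.046  0.082] [322. 236.] [273.9 236.7]
0.011 0.01 [ 0.492 -0.046  0.084] [322. 254.] [277.6 237.2]
-0.011 0.019 [ 0.471 -0.046  0.071] [322. 213.] [271.  239.3]
0 0.019 [ 0.482 -0.046  0.073] [322. 231.] [274.7 239.9]
0.011 0.019 [ 0.493 -0.046  0.075] [322. 248.] [278.5 240.4]
```

```bash
python3 - <<'E'
from h import *
s=cam('scene')
for z in (.39,.371,.40,.41): print(z,proj(s,[.567,.197,z]).round(1))
for z in (.221,.202,.231,.241): print(z,proj(s,[.138,.5575,z]).round(1))
im=cv2.imread('pics/scene2.png')
o=np.hstack([cv2.resize(im[20:110,310:400],(400,400)),cv2.resize(cv2.imread('pics/scene0.png')[20:110,235:325],(400,400))]);cv2.imwrite('pics/f.png',cv2.convertScaleAbs(o,alpha=2.5))
E
```

```text
0.39 [350.2  85.2]
0.371 [350.1  93.2]
0.4 [350.3  81. ]
0.41 [350.3  76.7]
0.221 [281.5  92.7]
0.202 [281.9  97.8]
0.231 [281.3  90. ]
0.241 [281.1  87.2]
```

View pics/f.png

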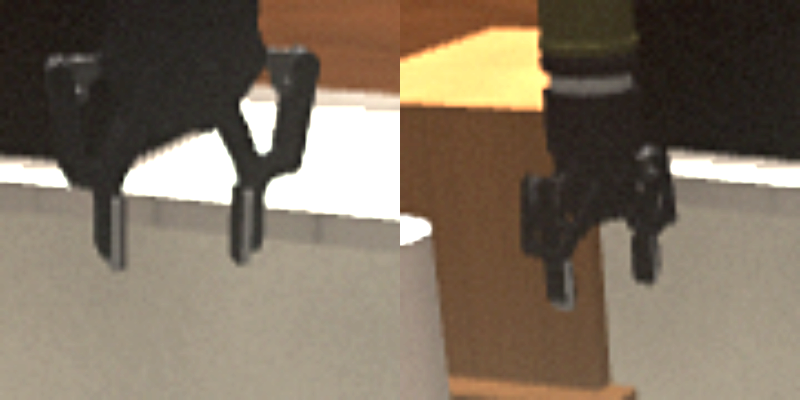

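```bash
python3 - <<'E'
from h import *
for T in (0,5,10,15): 
  for off in (.026,.032):
    j=kin.solve_ik(mid+off*ty(T),tq(T)); j2=kin.solve_ik(mat+off*ty(T-40),tq(T-40)); print(T,off,None if j is None else np.round(j,2),None if j2 is None else np.round(j2,2))
p=np.array(get_position());ctrl.servo_line(p-.06*ty(10),tq(10),max_speed=.12)
ctrl.gripper_to(.075)
im=cams.snapshot('wrist');cv2.imwrite('pics/w5.png',im[:,:,::-1])
im=cams.snapshot('scene');cv2.imwrite('pics/s5.png',cv2.resize(im[150:300,180:400,::-1],None,fx=3,fy=3))
c=cam('wrist');print(get_time_s(),get_contact_force(),[proj(c,mid+az*k).round(1).tolist() for k in(-.035,0)],proj(c,mid+.077*az+.025*ty(40)))
E
```

```text
0 0.026 [-0.18  0.37  1.9  -0.    0.87 -1.75] [-0.39  0.68  1.31 -0.25  1.81 -1.93]
0 0.032 [-0.18  0.38  1.91 -0.    0.86 -1.75] [-0.4   0.68  1.32 -0.25  1.79 -1.93]
5 0.026 [-0.19  0.34  1.97  0.02  0.75 -1.78] [-0.41  0.64  1.35 -0.23  1.72 -1.94]
5 0.032 [-0.19  0.35  1.97  0.02  0.74 -1.78] [-0.41  0.64  1.36 -0.23  1.71 -1.94]
10 0.026 [-0.21  0.31  2.03  0.06  0.63 -1.82] [-0.42  0.59  1.4  -0.2   1.64 -1.95]
10 0.032 [-0.21  0.32  2.04  0.06  0.61 -1.82] [-0.42  0.59  1.41 -0.2   1.62 -1.95]
15 0.026 [-0.22  0.29  2.1   0.12  0.5  -1.89] [-0.44  0.55  1.45 -0.18  1.55 -1.96]
15 0.032 [-0.22  0.3   2.1   0.12  0.48 -1.89] [-0.44  0.55  1.46 -0.18  1.54 -1.96]
15.8667 [0.22796141 0.1387338  0.63729933] [[321.5, 165.4], [321.5, 211.0]] [321.69010636 320.15790886]
```

View pics/w5.png

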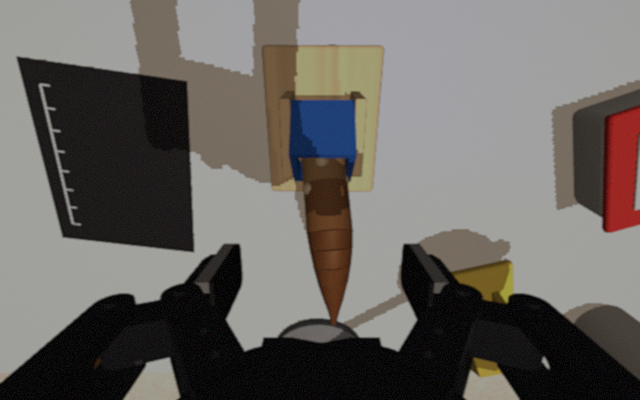

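View pics/s5.png

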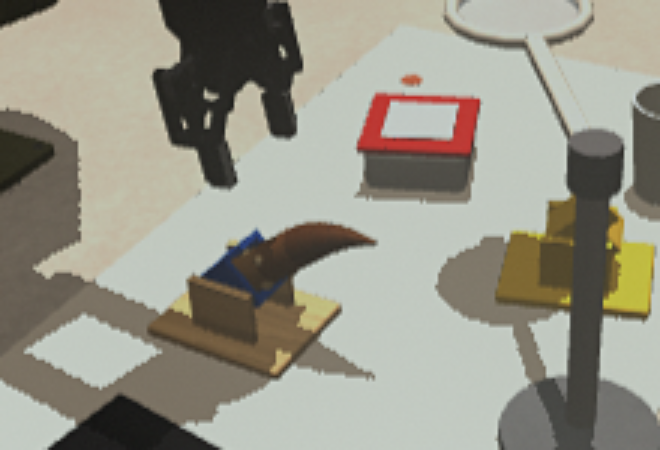

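```bash
python3 - <<'E'
from h import *
g=mid+.002*side
ctrl.servo_line(g+.03*ty(10),tq(10),max_speed=.1); print(get_position(),get_contact_force())
im=cams.snapshot('wrist');cv2.imwrite('pics/w6.png',im[:,:,::-1])
im=cams.snapshot('scene');cv2.imwrite('pics/s6.png',cv2.resize(im[150:300,180:400,::-1],None,fx=3,fy=3))
print(get_time_s())
E
```

```text
[ 0.4865207  -0.04408659  0.06083402] [ 0.1804649   0.04932053 -0.94453227]
17.0333
```

View pics/w6.png

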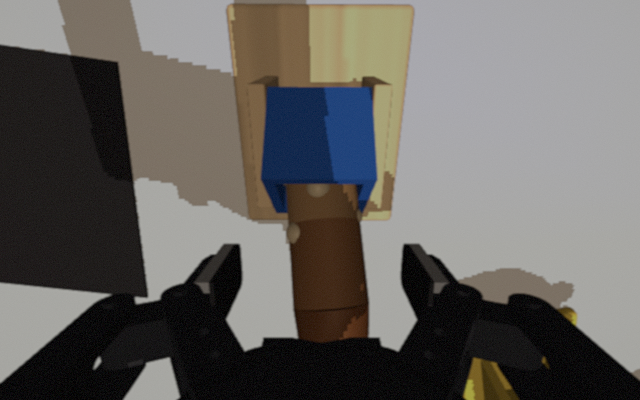

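View pics/s6.png

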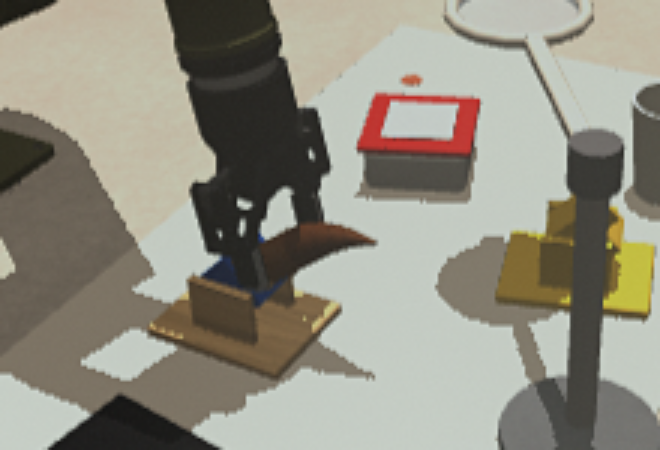

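```bash
python3 - <<'E'
from h import *
ctrl.gripper_to(.0);ctrl.sleep(.1)
print(get_time_s(),get_opening(),get_contact_force())
if get_opening()>.025:
    p=np.array(get_position())
    ctrl.servo_line(p+.02*az,tq(10),max_speed=.06);print(get_contact_force(),get_opening())
    ctrl.servo_line(p+.075*az,tq(10),max_speed=.1);print(get_time_s(),get_contact_force(),get_opening(),get_position())
    im=cams.snapshot('wrist');cv2.imwrite('pics/w7.png',im[:,:,::-1])
    im=cams.snapshot('scene');cv2.imwrite('pics/s7.png',cv2.resize(im[150:300,180:400,::-1],None,fx=3,fy=3))
E
```

```text
17.5833 0.03270222539785299 [-0.60006063  1.05302479  4.25251541]
[-0.43247848 -1.39100008  0.02414571] 0.03251388622750417
18.775 [-0.50520779 -0.06092726 -2.06048082] 0.03252211276405354 [ 0.5426407  -0.04402897  0.10827734]
```

```bash
ls pics
```

```text
crop2.png
f.png
s4.png
s4b.png
s5.png
s6.png
s7.png
scene0.png
scene2.png
top0.png
top2.png
topcrop.png
w1.png
w3.png
w4.png
w5.png
w6.png
w7.png
wrist0.png
```

View pics/s7.png

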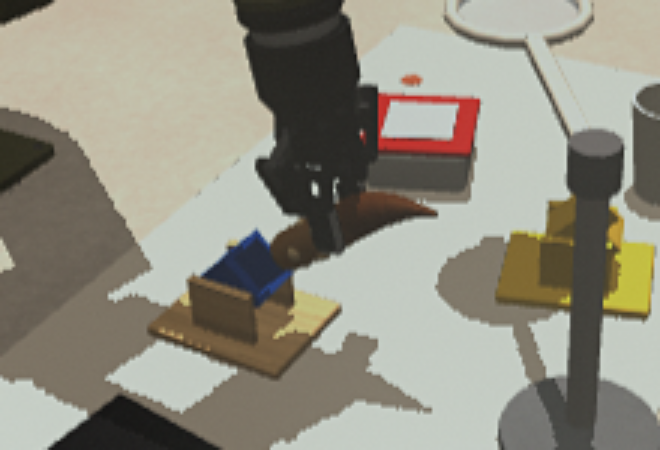

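View pics/w7.png

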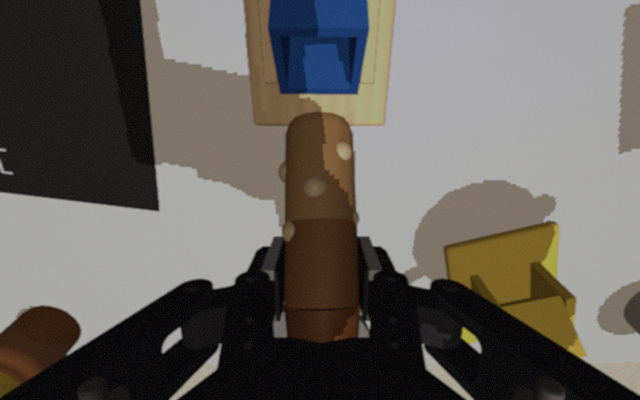

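```bash
python3 - <<'E'
from h import *
p=np.array(get_position());ctrl.servo_line(p+[0,0,.06],tq(10),max_speed=.12);print(get_opening())
f=np.array([.476,-.245,.158])+.03*ty(-30)
ctrl.servo_line(f+[0,0,.02],tq(-30),max_speed=.1)
ctrl.servo_line(f,tq(-30),max_speed=.08);ctrl.sleep(.5)
print(get_time_s(),get_opening(),get_contact_force(),get_position(),f)
for n in('scene','top','wrist'):
    im=cams.snapshot(n);cv2.imwrite(f'pics/{n}8.png',im[:,:,::-1])
m=np.array([.476,-.245,.158])
for n in('scene','top'):
    c=cam(n);print(n,'mid',proj(c,m),'root',proj(c,m-.075*fx),'crown end',proj(c,m+.011*fx))
E
```

```text
0.03241648971237234
22.7417 0.0325449953678744 [ 0.65428686 -0.02103768 -1.76866767] [ 0.46108036 -0.24496006  0.13217058] [ 0.46100027 -0.24491     0.13201924]
scene mid [212.68701015 259.15760813] root [183.46909216 248.66424623] crown end [217.15837051 260.76345844]
top mid [418.68401709 251.11854216] root [418.94194126 282.02826937] crown end [418.64663528 246.63869219]
```

View pics/scene8.png

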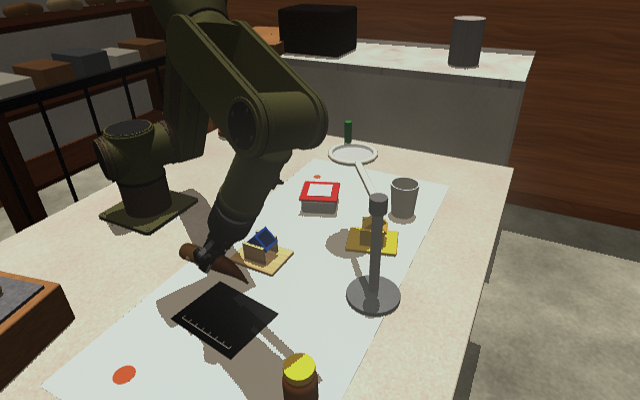

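View pics/top8.png

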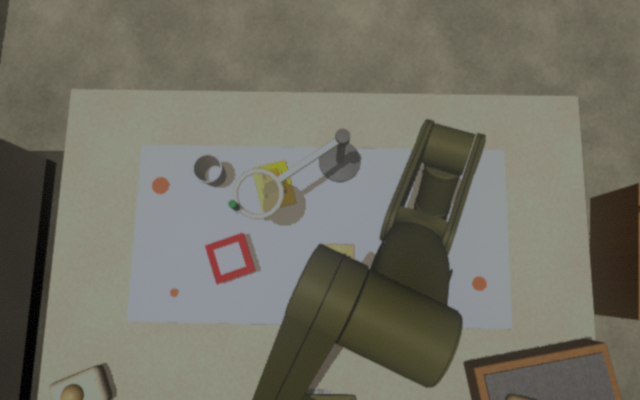

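View pics/wrist8.png

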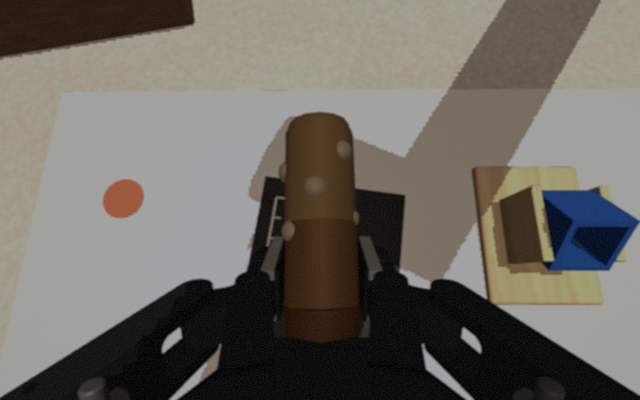

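```bash
python3 -c "
import cv2
im=cv2.imread('pics/scene8.png')[225:300,165:265];cv2.imwrite('pics/z8.png',cv2.convertScaleAbs(cv2.resize(im,None,fx=8,fy=8,interpolation=cv2.INTER_CUBIC),alpha=2.2))"
python3 - <<'E'
from h import *
m=np.array([.476,-.245,.158]);s=cam('scene');w=cam('wrist')
for k in (-.075,-.03,0,.011):
  for d in (-.017,.017): print(k,d,(proj(s,m+k*fx+[0,0,d])-[165,225]).round(1)*8)
print('wrist root',proj(w,m-.075*fx),proj(w,m-.075*fx+[0,0,.017]),proj(w,m-.075*fx-[0,0,.017]))
E
```

```text
-0.075 -0.017 [160.8 243.2]
-0.075 0.017 [134.4 134.4]
-0.03 -0.017 [297.6 292.8]
-0.03 0.017 [274.4 184. ]
0 -0.017 [392. 328.]
0 0.017 [370.4 217.6]
0.011 -0.017 [428.  340.8]
0.011 0.017 [406.4 230.4]
wrist root [321.73704245 117.28152824] [321.8457398   98.05939124] [321.64920475 132.81482489]
```

View pics/z8.png

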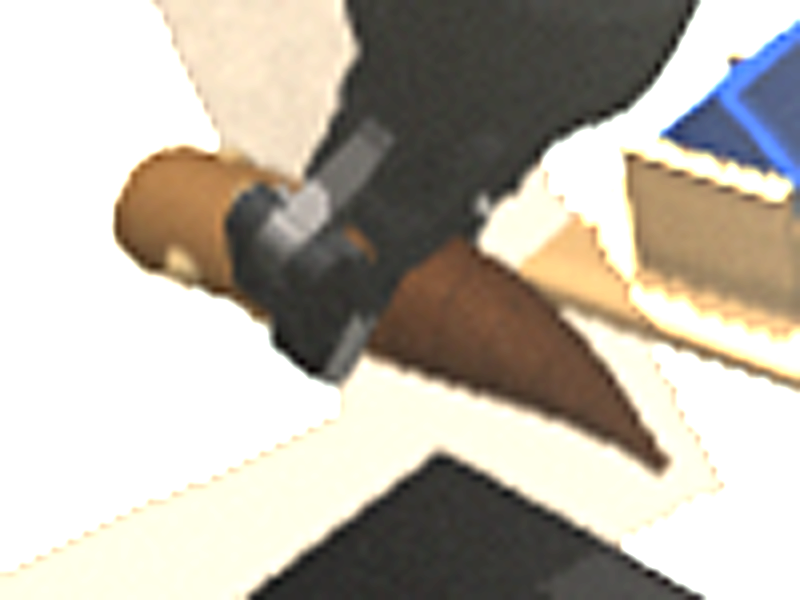

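```bash
python3 - <<'E'
from h import *
print(get_time_s(),get_opening(),get_contact_force(),np.abs(get_joint_velocities()).max())
ticket.close_job()
E
```

```text
22.8917 0.032476900990145954 [-0.12832977 -0.59037006 -1.26685006] 0.002176465378958408
the job is handed in; nothing more can be done
```

I handed the job in at 22.9 s with the tooth in the gripper, held still and about level over the middle of the mat. No verdict was reported, so the result rests on my own checks.

**What I did:** I pushed the lens handle about 1.0 rad towards the tub side. I then gripped the tooth at mid-shaft, drew it 75 mm out along its own axis, lifted it and turned it level over the mat.

**Lens:** Its centre is at about (0.60, 0.14), roughly 0.22 m from the stand and 0.40 m from the mat.

**Final checks:**
- **Grip:** The fingers are open 32.5 mm on the shaft, and the joints are practically at rest (0.002 rad/s).
- **Height:** Tooth_mid was aimed at 158 mm above the bench. The scene picture puts the tooth a few mm lower.
- **Position:** It is over the mat's centre to within about 6 mm along the tooth.
- **Level:** It is about 3° off level, tip down.
- **Tub, cup and jar:** They stand where they were in the pictures.

**What went wrong or disagreed:**
- **First grasp failed:** The fingers shut on top of the tooth and pressed with about 28 N. The pictures showed the fingertips about 25–30 mm farther back than the stated 19 mm ahead of the TCP. I backed off and gripped again 30 mm deeper.
- **Tooth disturbed:** That press rolled the tooth slightly in its socket, so its bend is a little off to one side. It stayed seated.
- **Measurement gap:** The tooth tip's two-view position missed by about 10 mm between rays, so I relied on the stand's measured geometry and the wrist camera instead.

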